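# Step a plate's holes under the pointer of a measuring stage

### The arm

A 6-joint arm with a two-finger parallel gripper is mounted at the origin on the work surface. World frame = base frame: x ahead of the robot, y to its left, z up, the work surface at z = 0. Lengths are in m, angles in rad, forces in N, time in s.
With the tool pointing down it reaches from about 0.35 to 0.85 m from the base axis. Payload 8.1 kg.
Tool frame: the origin (TCP) lies between the finger pads; the fingertips stand 19 mm ahead of it and the grasp point (between the pads) is the TCP; z points along the fingers, y is the line along which they close (so a half turn about z gives the same grasp; the last joint's range is limited). The gripper opens to 93 mm and grips with 3 to 60 N. Pads are 15 mm wide; open, the fingers measure 128 mm over their backs; the gripper's body (75 mm by 188 mm) begins 65 mm behind the grasp point.
Start: joints at [1.183, 0.13, 1.488, -0, 1.523, -0.085], TCP at [0.179, 0.573, 0.238] pointing down, gripper open.
Joint ranges: [-2.96, 2.96], [-0.89, 2.26], [0.02, 2.5], [-1.34, 4.48], [0, 2.73], [-2.66, 2.66]. Speed limits (rad/s): [2.39, 2.39, 2.79, 3.14, 3.14, 3.14].

### API

Orientations are given as a unit quaternion [x, y, z, w].
In Python, from plant import manip gives the robot as it stands. The module is installed in compiled form; this text tells all that it offers.
- The arm moves only by the shell command python3 -m creep 'ROWS' [FORCE]. ROWS is JSON, one flat list of numbers, 7 for each row, row after row: the shift along the tool's x, y, z normalised to -1 to 1, where 1 is 20 mm, then the turn, a rotation vector about the tool's x, y, z normalised to -1 to 1, where 1 is 0.15 rad, then the opening, from 0 (shut) to 1 (fully open). A call has 1 to 12 rows; each row shifts and turns the commanded pose from where the row before left it, along the tool's axes as they then stand; what a row does not reach is not made up. A row lasts 1/8 s, in which the tool goes at most 62.5 mm and 10.7 degrees, less where a joint would pass 70% of its speed; a pose out of reach is approached as far as the arm can. A call with a number of a shift or a turn outside -1 to 1 is refused whole. A call with a gripper value outside its range is refused whole. The fingers move at their own pace and stop on an object; FORCE is the grip in N (left out, the last holds). Time passes only in rows, so rows that do not move let the fingers close. It gives the time, the measured TCP pose, the force, the opening and the grip force at its end, in the units of the state.
- manip.get_state(): the state, without advancing time (a new reading comes with each control period).
- manip.snapshot(name): name is "side" or "top" or "wrist"; returns a dict with "pixels" (384x512x3 uint8, red, green, blue), "fx", "fy", "cx", "cy" (pixels), "k1" (the pictures are not rectified: a ray, as slopes to the right and down, at radius r is drawn at 1 + k1 r^2 times it, then the intrinsics apply), "eye" and "orientation" of the camera in the world. Camera axes: x right, y down, z forward; pixel columns grow to the right and rows downward; lengths in m; the calibration is good to about 2 mm. A picture is of the moment at which its call begins. There is no depth.
- manip.sign_off(): hands the job in; it is judged then, once.
Trained networks look in a picture, given as the dict that the camera call returned (one of the last four; its "shot" number tells which), for a name from the list of things; names that differ only in an ending like _2 or _b are one class to them, and where a whole thing is asked for, a point or a joint stands for the part that bears it (a point fixed in the world has none). Each returns a list of dicts, best first, with "conf" (0 to 1); they miss things now and then, are a little off and sometimes report something else, mostly with a low value. They report only what shows in the picture. A call takes as long as a camera call. They do not tell look-alikes from the thing itself.
- manip.recognise(picture, target): "centre" ([column, row] in pixels, amid what is visible of it).
- manip.landmark_of(picture, target): "centre" ([column, row] in pixels: a listed point, or the origin of a listed thing).
The state is a dict: "time_s": time; "joint_pos": joint angles; "qvel": joint speeds; "effort": joint torques, N m; "tcp_pos": TCP position; "tcp_rot": TCP orientation; "wrist_force": force on the tool from outside, world axes, zero at the start; "wrist_torque": the same for the moment, N m; "opening": finger opening in m; "finger_force": force on a finger pad.
Only numpy, scipy, OpenCV 4.12 (cv2) and the standard library are available. Lean on these libraries where they do the work, as an engineer would, in place of code of your own. Each camera call takes 0.05 s, during which the arm holds its last target. There are 200 camera calls.

### The job

Check the hole spacing of the clamped plate: slide the stage by its knob until the largest hole is centred under the pointer, and only while it is there press the readout's recessed zero button right down with the stylus. Then bring the medium hole centred under the pointer and pause there for two seconds, and finally leave the smallest hole centred under the pointer. Finish with the stylus back upright in its stand, its collar on the block, and leave the cartons, socket and brake pad where they are.

Things in the scene. Friction and masses are not known exactly. Their poses are not given: they have to be found in the camera images.
- stage: fixed two-axis measuring stage. Origin: centre of the base on the bench, straight below the pointer tip. Its x axis runs from the knob side towards the pointer's column, its y axis to the left of that. Base plate 130 mm wide (y), 18 thick, from x -135 to +175 mm. Two carriages with the plate slide on it.
- column_top (a point): top of the pointer's column, 193 mm above the bench, at stage x +152; column 22 mm thick, foot 48 mm. A 14 mm wide arm at height 155 to 171 mm reaches from it to stage x +45, where a thin needle slants down to the pointer tip.
- pointer_tip (a point): tip of the fixed slanting needle, 74 mm above the bench, 6 mm above the plate's top
- knob_top (a point): centre of the top of the upright black knob of the upper carriage: 24 mm diameter, 42 mm tall, top 98 mm above the bench, foot on the carriage at 56 mm, 125 mm towards stage -x from the plate's centre. Moving it moves the plate in x and y; both slides have light friction and stay where left; they do not turn.
- slide_x (a joint): travel of the lower carriage along stage x (m), -0.062 to 0.052; the carriage is 120 x 200 mm, z 25 to 44 mm; 0: plate centre at the pointer
- slide_y (a joint): travel of the upper carriage along stage y (m), -0.052 to 0.052; 120 x 100 mm, z 44 to 56 mm, with a 36 mm wide tongue towards -x under the knob; 0: plate centre at the pointer
- hole_large (a point): centre of the mouth of the largest hole (20 mm diameter) in the 120 x 90 x 8 mm steel plate that is clamped at any angle on the upper carriage; plate top at 68 mm. It is 40 mm from the plate's centre, near a short edge.
- hole_medium (a point): the same for the medium hole, 13 mm diameter, 38 mm from the plate's centre, near the other short edge
- hole_small (a point): the same for the smallest hole, 8 mm diameter, 28 mm from the plate's centre, near a long edge
- readout: fixed grey readout box 85 x 70 x 50 mm, with a dark display on its top. Origin: centre of the underside. The round recess of the zero button (15 mm diameter) is in its top face, 24 mm from the origin to its own -x.
- button_mouth (a point): centre of the mouth of the recess, 50 mm above the bench; the white button's top (12 mm diameter) lies 8 mm below the mouth
- zero_button (a joint): how far the spring zero button is pressed (m), 0 to 0.005 (fully down, about 4 N)
- stand: fixed stylus stand: foot 70 x 70 x 6 mm, block 50 x 50 mm up to 50 mm high with an upright hole 17 mm in diameter, 44 mm deep, in its centre. Origin: centre of the underside, below the hole.
- stylus: loose aluminium stylus, 50 g, upright in the stand with its collar resting on the block. Origin: centre of the underside of the collar (28 mm diameter, 4 mm thick). Its z axis points up the grip: a cylinder 14 mm diameter from z 4 to 54 mm. Below the collar is a steel shank, 8 mm thick narrowing to 6, with its point at z -42 mm.
- tall_carton: bystander: standing yellow and blue carton 60 x 90 x 130 mm; origin centre of the underside
- white_carton: bystander: plain white carton 60 x 75 x 90 mm; origin centre of the underside
- socket: bystander: steel wrench socket 28 mm diameter, 38 mm tall, standing; origin centre of the underside
- brake_pad: bystander: brake pad lying flat, 75 x 34 x 12 mm; origin centre of the underside
Not all that is in view belongs to the job. What is shaped like the readout but green is not meant.

How it is judged:
By the outcome, as a careful person would: the job done as asked, in the order asked, and still so for the second after the job is handed in, with the robot touching nothing.
It also fails if it takes over 72 s, if anything falls off the work surface, if the arm or the gripper's body presses on something with over 40 N, if the wrist force passes 120 N, or if a joint passes its speed limit or range.

## Working session

There is one attempt and no reset: what is moved stays moved. The work goes in short steps, Python scripts to look and compute and a shell command to move; the robot and the scene stay as the last step left them, time stands still between calls to the robot, and variables do not carry over. Pictures are saved under pics/ and viewed, at most 10 in all, crops included, and the job is handed in when it is done.

```bash
mkdir -p pics; cat > h.py <<'E'
import numpy as np, cv2
from plant import manip
from scipy.spatial.transform import Rotation as R
def ray(p,c):
    u=np.array([(c[0]-p['cx'])/p['fx'],(c[1]-p['cy'])/p['fy']]);s=u.copy()
    for _ in range(20): s=u/(1+p['k1']*(s@s))
    return R.from_quat(p['orientation']).apply([s[0],s[1],1.0])
def atz(p,c,z):
    d=ray(p,c);e=np.array(p['eye']);return e+d*(z-e[2])/d[2]
def proj(p,X):
    q=R.from_quat(p['orientation']).inv().apply(np.array(X)-p['eye']);s=q[:2]/q[2];s=s*(1+p['k1']*(s@s))
    return s*[p['fx'],p['fy']]+[p['cx'],p['cy']]
def tri(p1,c1,p2,c2):
    d1,d2=ray(p1,c1),ray(p2,c2);e1,e2=np.array(p1['eye']),np.array(p2['eye'])
    t=np.linalg.lstsq(np.stack([d1,-d2],1),e2-e1,rcond=None)[0]
    a,b=e1+t[0]*d1,e2+t[1]*d2;return (a+b)/2,np.linalg.norm(a-b)
def save(p,n): cv2.imwrite('pics/'+n,p['pixels'][:,:,::-1])
def snap(n): return manip.snapshot(n)
E
cat > a.py <<'E'
from h import *
Z=dict(column_top=.193,pointer_tip=.074,knob_top=.098,hole_large=.068,hole_medium=.068,hole_small=.068,button_mouth=.05,readout=0,stage=0,stand=0,stylus=.05,tall_carton=0,white_carton=0,socket=0,brake_pad=0)
np.set_printoptions(precision=4,suppress=True)
for n in ['top','side']:
    p=snap(n);save(p,n+'1.png');print(n,np.array(p['eye']),p['orientation'],p['fx'],p['k1'])
    for k,z in Z.items():
        for d in manip.landmark_of(p,k)[:2]:
            print(k,round(d['conf'],2),np.round(d['centre'],1),atz(p,d['centre'],z)[:2])
print(manip.get_state())
E
python3 a.py; python3 -c "
import cv2;import numpy as np
cv2.imwrite('pics/b1.png',np.vstack([cv2.resize(cv2.imread('pics/top1.png'),(512,384)),cv2.imread('pics/side1.png')])[:, :])
"
```

```text
top [0.4115 0.0083 1.3064] [-0.6972  0.7122 -0.0566  0.0585] 417.1975636514698 -0.027895973690837565
column_top 0.93 [228.5 123.9] [0.7986 0.0785]
pointer_tip 0.76 [250.4 180.1] [0.6618 0.0218]
knob_top 0.59 [271.1 232.9] [ 0.4999 -0.0353]
hole_large 0.94 [247.4 188.5] [0.6373 0.0315]
hole_medium 0.63 [269.5 189.7] [ 0.6322 -0.0351]
hole_small 0.73 [258.6 205.3] [ 0.5854 -0.0012]
hole_small 0.43 [271.8 233.9] [ 0.499  -0.0384]
button_mouth 0.63 [329.9 209.6] [ 0.5701 -0.2174]
button_mouth 0.57 [363.3 249.6] [ 0.4474 -0.3115]
readout 0.65 [325.9 206.7] [ 0.5859 -0.2142]
readout 0.6 [357.5 237.9] [ 0.4855 -0.3083]
stage 0.79 [246.4 189.8] [0.6456 0.036 ]
stage 0.52 [268.9 233.5] [ 0.5053 -0.0319]
stand 0.76 [145.9 238. ] [0.4992 0.3534]
stylus 0.63 [142.5 237.9] [0.4963 0.3505]
stylus 0.24 [272.2 233.6] [ 0.5012 -0.0403]
tall_carton 0.59 [150.5 181.7] [0.6786 0.3424]
tall_carton 0.55 [374.4 178.3] [ 0.6741 -0.374 ]
white_carton 0.62 [375.5 180. ] [ 0.6685 -0.3771]
socket 0.48 [258.7 206.6] [ 0.5908 -0.0019]
socket 0.41 [294.4 263.5] [ 0.4109 -0.1083]
brake_pad 0.56 [207.7 263.2] [0.417
[... 819 characters left out ...]
8.7] [0.6876 0.3491]
tall_carton 0.44 [175.7 226. ] [0.421  0.1446]
white_carton 0.9 [371.6 305.1] [ 0.6727 -0.384 ]
socket 0.71 [214.6 283.6] [ 0.4046 -0.1201]
brake_pad 0.72 [172.6 226.2] [0.4132 0.1486]
{'time_s': 1.6, 'joint_pos': array([ 1.1826,  0.1304,  1.4882,  0.    ,  1.523 , -0.0854]), 'qvel': array([ 0.0008, -0.0012,  0.0013,  0.    ,  0.0019, -0.0004]), 'effort': array([  0.    , -55.9751, -49.2037,   0.0766,   0.0228,  -0.    ]), 'tcp_pos': array([0.1789, 0.5727, 0.2376]), 'tcp_rot': array([ 0.1508,  0.9886,  0.    , -0.    ]), 'wrist_force': array([0.268 , 0.2244, 0.6702]), 'wrist_torque': array([-0.0423, -0.0243, -0.0194]), 'finger_force': 0.0, 'opening': 0.09283847387880705}
```

View pics/top1.png

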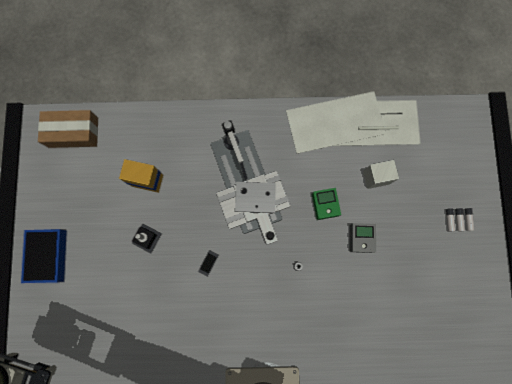

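View pics/side1.png

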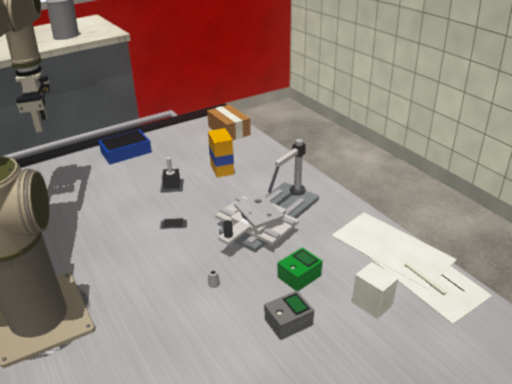

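The top view shows the stage around (250,190), with the column at (228,124) and the knob at (270,235). The grey readout is at (364,238) and the green decoy at (327,204). The stylus stand is at (146,237), the socket at (297,266), the brake pad at (208,263), and the cartons at (140,175) and (383,172). The side view agrees.

```bash
cat >> h.py <<'E'
def go(x,y,z,yawdeg=None):
    "shift (in units, tool axes now) to target and turn units about tool z so tool y has world angle yawdeg"
    s=manip.get_state();T=R.from_quat(s['tcp_rot']);d=T.inv().apply(np.array([x,y,z])-s['tcp_pos'])/.02
    yy=T.apply([0,1,0]);a=np.degrees(np.arctan2(yy[1],yy[0]))
    o='t=%.2f tcp %s yaw %.2f shift %s'%(s['time_s'],np.round(s['tcp_pos'],4),a,np.round(d,3))
    if yawdeg is not None: o+=' turnz %.3f'%(-np.radians((yawdeg-a+180)%360-180)/.15)
    tilt=T.inv().apply([0,0,-1]); o+=' tiltfix rx %.3f ry %.3f'%(-tilt[1]/.15,tilt[0]/.15)
    print(o,'F',np.round(s['wrist_force'],1),'open %.4f grip %.1f'%(s['opening'],s['finger_force']))
E
python3 - <<'E'
from h import *
p=snap('wrist');s=manip.get_state();T=R.from_quat(s['tcp_rot'])
print(T.inv().apply(np.array(p['eye'])-s['tcp_pos']),(T.inv()*R.from_quat(p['orientation'])).as_matrix().round(3),p['fx'],p['k1'])
go(.55,.0,.30,112)
E
```

```text
[ 0.08423915 -0.00056173 -0.14752687] [[ 0.001 -0.953 -0.302]
 [ 1.     0.001  0.   ]
 [-0.    -0.302  0.953]] 278.1740017871614 -0.013073959917881156
t=1.65 tcp [0.1789 0.5727 0.2376] yaw 72.65 shift [-26.25  -21.799  -3.119] turnz -4.579 tiltfix rx 0.000 ry 0.000 F [ 0.4 -0.7 -0.1] open 0.0932 grip 0.0
```

```bash
python3 -m creep '[-1,-0.84,0,0,0,0,1,-1,-0.84,0,0,0,0,1,-1,-0.84,0,0,0,0,1,-1,-0.84,0,0,0,0,1,-1,-0.84,0,0,0,0,1,-1,-0.84,0,0,0,0,1,-1,-0.84,0,0,0,0,1,-1,-0.84,0,0,0,0,1,-1,-0.84,0,0,0,0,1,-1,-0.84,0,0,0,0,1,-1,-0.84,0,0,0,0,1,-1,-0.84,0,0,0,0,1]'
python3 -m creep '[-1,-0.84,0,0,0,0,1,-1,-0.84,0,0,0,0,1,-1,-0.84,0,0,0,0,1,-1,-0.84,0,0,0,0,1,-1,-0.84,0,0,0,0,1,-1,-0.84,0,0,0,0,1,-1,-0.84,0,0,0,0,1,-1,-0.84,0,0,0,0,1,0,-0.84,0,0,0,-1,1,0,-0.84,0,0,0,-1,1,0,-0.84,0,0,0,-1,1,0,-0.84,0,0,0,-1,1]' >/dev/null
python3 -c "
from h import *
go(.62,.013,.23,112)"
```

```text
time_s: 3.15
tcp_pos: [0.3483, 0.308, 0.2378]
tcp_rot: [0.151, 0.989, 0.0, 0.0]
wrist_force: [1.0, 0.8, 0.7]
opening: 0.0931
finger_force: 0.0
t=4.65 tcp [0.4553 0.0661 0.2378] yaw 107.32 shift [-7.071 -4.987  0.393] turnz -0.545 tiltfix rx -0.001 ry 0.002 F [-0.2 -0.7 -0.8] open 0.0933 grip 0.0
```

```bash
python3 -m creep '[-1,-0.7,0,0,0,0,1,-1,-0.7,0,0,0,0,1,-1,-0.7,0,0,0,0,1,-1,-0.7,0,0,0,0,1,-1,-0.7,0,0,0,0,1,-1,-0.7,0,0,0,0,1,-1,-0.7,0.4,0,0,-0.5,1,0,0,0,0,0,0,1]'
cat > look.py <<'E'
from h import *
import sys
np.set_printoptions(precision=4,suppress=True)
p=snap('wrist');save(p,sys.argv[1])
for k,z in dict(column_top=.193,pointer_tip=.074,knob_top=.098,hole_large=.068,hole_medium=.068,hole_small=.068).items():
    for d in manip.landmark_of(p,k)[:2]: print(k,round(d['conf'],2),np.round(d['centre'],1),atz(p,d['centre'],z)[:2])
import pickle;pickle.dump(p,open('p.pkl','wb'))
E
python3 look.py w1.png
```

```text
time_s: 5.65
tcp_pos: [0.6182, 0.0134, 0.2284]
tcp_rot: [-0.185, 0.983, 0.0, -0.001]
wrist_force: [0.3, 0.2, 0.6]
opening: 0.0932
finger_force: 0.0
pointer_tip 0.78 [255.  218.1] [0.6535 0.0295]
knob_top 0.62 [254.2  48. ] [ 0.4913 -0.0353]
hole_large 0.6 [272.1 204.4] [0.6323 0.0428]
hole_medium 0.72 [217.7 172.6] [ 0.6195 -0.0292]
hole_medium 0.44 [268.3 201.4] [0.6305 0.0372]
hole_small 0.88 [255.7 155.9] [0.5862 0.0039]
```

View pics/w1.png

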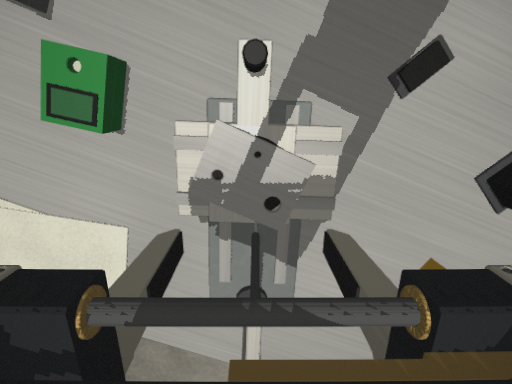

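The wrist view is rotated, with stage +x towards the bottom. The holes are at about (272,204) large, (218,175) medium and (257,154) small. The needle comes down at column 255 and I need to zoom in to find its tip.

```bash
python3 -c "
import cv2
i=cv2.imread('pics/w1.png')[130:260,190:320]
i=cv2.convertScaleAbs(i,alpha=1.6,beta=20)
cv2.imwrite('pics/w1z.png',cv2.resize(i,(585,585),interpolation=cv2.INTER_CUBIC))"
```

```text
(no output)
```

View pics/w1z.png

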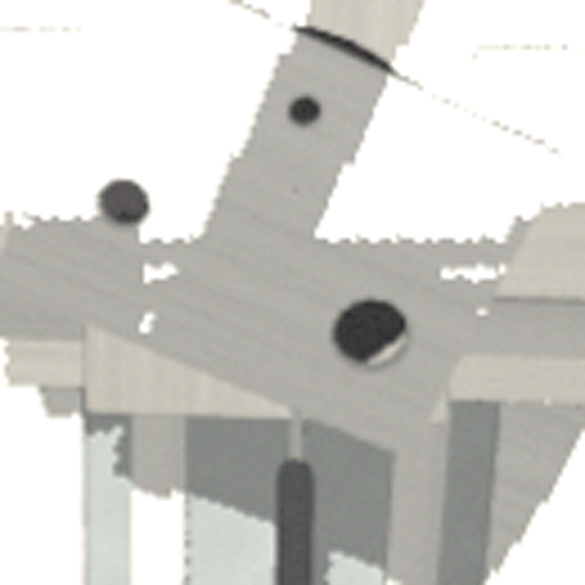

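The dark needle holder ends near (255,232). A thin pale tip runs on from there to about (255,218), which matches the network. I'll take a closer view from more directly above.

```bash
python3 -m creep '[-1,0,0.5,0,0,0,1,-1,0,0.6,0,0,0,1,-1,0,0.8,0,0,0,1,-1,0,0.8,0,0,0,1,-0.2,0,1,0,0,0,1,0,0,0,0,0,0,1]'
python3 look.py w2.png
python3 -c "
import cv2
i=cv2.imread('pics/w2.png')
cv2.imwrite('pics/w2z.png',cv2.resize(cv2.convertScaleAbs(i[20:270,150:410],alpha=1.3,beta=10),(780,750)[:2] if 0 else (624,600),interpolation=cv2.INTER_CUBIC))"
```

```text
time_s: 6.75
tcp_pos: [0.6943, 0.0446, 0.1528]
tcp_rot: [-0.185, 0.983, 0.0, -0.002]
wrist_force: [0.1, -1.0, -0.2]
opening: 0.0928
finger_force: 0.0
column_top 0.49 [483.1 269.8] [0.6426 0.1344]
pointer_tip 0.97 [252.4 161. ] [0.6547 0.0282]
hole_large 0.68 [275.9 139.8] [0.6322 0.0402]
hole_medium 0.62 [198.   93.6] [ 0.6214 -0.0308]
hole_small 0.93 [254.5  62.2] [0.5841 0.0023]
```

View pics/w2z.png

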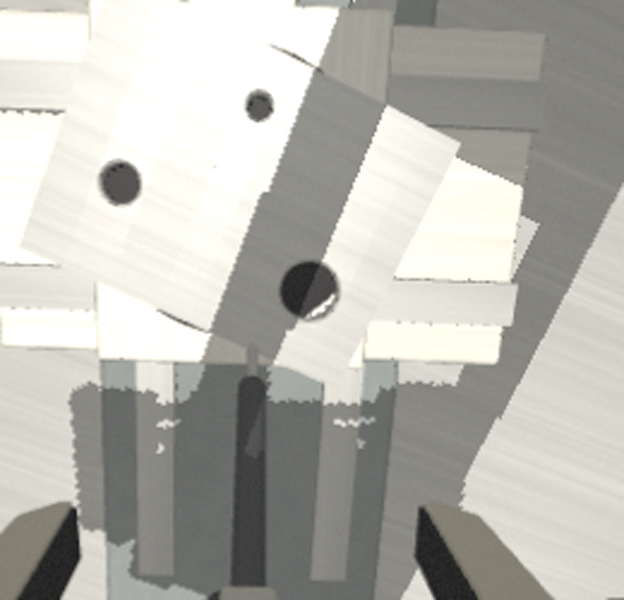

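The zoomed crop shows the pale needle tip ending at about (255,163.5), in the shadow on the plate. The holes are near (278,141), (200,95) and (257,63). I'll refine those numerically.

```bash
python3 - <<'E'
from h import *
import pickle;p=pickle.load(open('p.pkl','rb'))
g=cv2.cvtColor(p['pixels'],cv2.COLOR_RGB2GRAY)
P={}
for k,c,r,th in [('L',(278,141),14,60),('M',(200,95),11,110),('S',(257,63),8,110)]:
    x0,y0=c[0]-r,c[1]-r;w=g[y0:y0+2*r+1,x0:x0+2*r+1]
    m=(w<th).astype('uint8');cs,_=cv2.findContours(m,cv2.RETR_EXTERNAL,cv2.CHAIN_APPROX_NONE)
    ct=max(cs,key=cv2.contourArea);(cx,cy),rad=cv2.minEnclosingCircle(ct);mm=cv2.boundingRect(ct)
    P[k]=np.array([cx+x0,cy+y0]);print(k,P[k],rad,mm,rad/278*(p['eye'][2]-.068)*2e3)
print(g[130:160:2,264:294:2]);print('tip');print(g[158:178,248:262])
t=atz(p,(255,163.7),.074)
for k in P: a=atz(p,P[k],.068);print(k,a[:2],'tip-hole',(t-a)[:2]*1e3)
print('tip',t)
E
```

```text
L [277.75 140.25] 11.752758979797363 (3, 2, 23, 23) 19.672448365677457
M [199.19565201  96.02173901] 9.057624816894531 (3, 3, 16, 19) 15.161176778348995
S [257.5         63.95454502] 6.066195964813232 (4, 3, 11, 13) 10.153949987318367
[[ 98  98  99  96  78  36  26  24  22  26  88 140 183 183 182]
 [100  98  97  60  27  26  26  24  25  46  52  56 143 183 184]
 [101 100  74  26  26  26  24  22  26  51  49  50  85 163 183]
 [102  97  43  22  27  25  26  25  31  51  49  51  37 121 178]
 [102  89  25  27  27  24  26  27  46  50  50  50  49  94 173]
 [ 98  71  28  27  24  24  24  30  49  50  50  47  50  80 168]
 [ 98  68  24  26  18  24  21  43  50  50  48  50 106 100 165]
 [ 98  91  26  25  24  25  25  50  48  50  49  88 162  86 169]
 [ 98  93  45  24  27  26  45  48  47  48 136 189 111 148 175]
 [ 99  97  83  31  25  24  45  48  73 164 205  98 114 172 174]
 [ 98  99  98  87  44  30  50  89 189 138 106 112 159 173 172]
 [ 96  95  97  97  92  96  86 136  95 102 117 163 175 173 171]
 [ 99  99  97  96  98 159 159 152 157 162 173 173 172 171 170]
 [100  99  98  97 117 173 174 174 176 175 175 
[... 789 characters left out ...]
05]
 [111 112 111 114 104  91  90  90  88  98 110 111 110 110]
 [ 95  97  98  98  93  89  88  90  88  91 100 102 103 103]
 [ 74  72  74  75  77  83  89  92  87  80  82  85  85  96]
 [ 74  73  72  73  73  83  88  90  88  78  75  74  76 111]
 [ 74  72  73  73  74  81  88  90  88  76  73  75  73 103]
 [ 74  73  72  74  72  82  88  87  86  75  72  74  74  74]
 [ 73  74  74  70  66  73  71  69  75  70  70  74  74  73]
 [ 73  74  70  57  52  44  42  37  40  48  64  72  75  85]]
L [0.63199207 0.04181293] tip-hole [ 24.03155889 -10.78799357]
M [ 0.62275856 -0.02938378] tip-hole [33.26506766 60.40871893]
S [0.58441845 0.00493686] tip-hole [71.6051751 26.0880703]
tip [0.65602363 0.03102494 0.074     ]
```

```bash
python3 -m creep '[1,0,0,0,0,0,1,1,0,0,0,0,0,1,1,0,0,0,0,0,1,1,0,0,0,0,0,1,1,0,0,0,0,0,1,1,0,0,0,0,0,1,1,0,0,0,0,0,1,1,0,0,0,0,0,1,0,0,0,0,0,0,1]' >/dev/null
python3 look.py w3.png; python3 -c "
from h import *
go(.4915,-.036,.084)"
```

```text
pointer_tip 0.57 [254.4 318.5] [0.6572 0.0301]
knob_top 0.72 [255.8 148.4] [ 0.4943 -0.0328]
hole_large 0.75 [272.7 297.5] [0.6312 0.0398]
hole_medium 0.77 [207.2 267.6] [ 0.6224 -0.0327]
hole_small 0.7 [255.1 247.2] [0.5849 0.0025]
t=8.57 tcp [ 0.5475 -0.0135  0.1556] yaw 111.34 shift [ 3.02 -0.03  3.58] tiltfix rx -0.000 ry 0.000 F [-0.6 -0.4  0.3] open 0.0930 grip 0.0
```

View pics/w3.png

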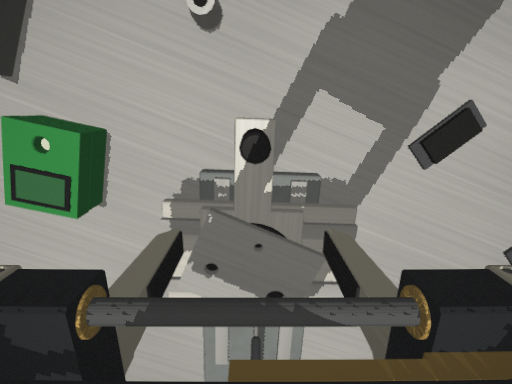

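The knob top is at about (255,146). I'll descend on it, grip, and shift the large hole towards the pointer.

```bash
python3 -m creep '[0.95,0.04,0,0,0,0,0.6,0.95,0,0,0,0,0,0.6,0.95,0,0.6,0,0,0,0.6,0,0,1,0,0,0,0.6,0,0,1,0,0,0,0.6,0,0,1,0,0,0,0.6,0,0,0,0,0,0,0,0,0,0,0,0,0,0,0,0,0,0,0,0,0,0,0,0,0,0,0,0]' 30
python3 -c "
from h import *
go(.4943,-.0335,.084)"
```

```text
time_s: 9.82
tcp_pos: [0.4944, -0.0337, 0.0846]
tcp_rot: [-0.185, 0.983, -0.0, 0.001]
wrist_force: [0.1, -0.1, 2.9]
opening: 0.0233
finger_force: 30.0
t=9.82 tcp [ 0.4944 -0.0337  0.0846] yaw 111.32 shift [0.003 0.012 0.031] tiltfix rx -0.005 ry 0.009 F [ 0.1 -0.1  2.9] open 0.0233 grip 30.0
```

```bash
python3 -m creep '[-0.4,-0.4,0,0,0,0,0,-0.4,-0.4,0,0,0,0,0,-0.15,-0.16,0,0,0,0,0,0,0,0,0,0,0,0,0,0,0,0,0,0,0]'
python3 -c "
from h import *
go(.5191,-.0447,.0846)"
python3 -m creep '[0,0,0,0,0,0,0.6,0,0,0,0,0,0,0.6,0,0,-1,0,0,0,0.6,0,0,-1,0,0,0,0.6,-1,0,-1,0,0,0,1,-1,0,-0.5,0,0,0,1,-1,0.3,0,0,0,0,1,-1,0.3,0,0,0,0,1,-1,0.3,0,0,0,0,1,-1,0,0,0,0,0,1,0,0,0,0,0,0,1]' >/dev/null
python3 look.py w4.png
python3 -c "
import cv2
i=cv2.imread('pics/w4.png')
cv2.imwrite('pics/w4z.png',cv2.resize(i[120:270,180:330],(600,600),interpolation=cv2.INTER_CUBIC))"
```

```text
time_s: 10.45
tcp_pos: [0.5195, -0.0449, 0.0846]
tcp_rot: [-0.185, 0.983, -0.001, 0.001]
wrist_force: [1.9, -1.3, 4.6]
opening: 0.0233
finger_force: 30.0
t=10.45 tcp [ 0.5195 -0.0449  0.0846] yaw 111.33 shift [ 0.012  0.017 -0.002] tiltfix rx -0.011 ry 0.014 F [ 1.9 -1.3  4.6] open 0.0233 grip 30.0
pointer_tip 0.67 [252.4 247.2] [0.6577 0.0287]
knob_top 0.76 [224.7  50.7] [ 0.5185 -0.0453]
hole_large 0.69 [252.4 242.4] [0.6561 0.0281]
hole_medium 0.79 [181.8 210.3] [ 0.6495 -0.0421]
hole_small 0.92 [233.  181.4] [ 0.6079 -0.0087]
hole_small 0.7 [251.9 241.6] [0.6555 0.0274]
```

View pics/w4z.png

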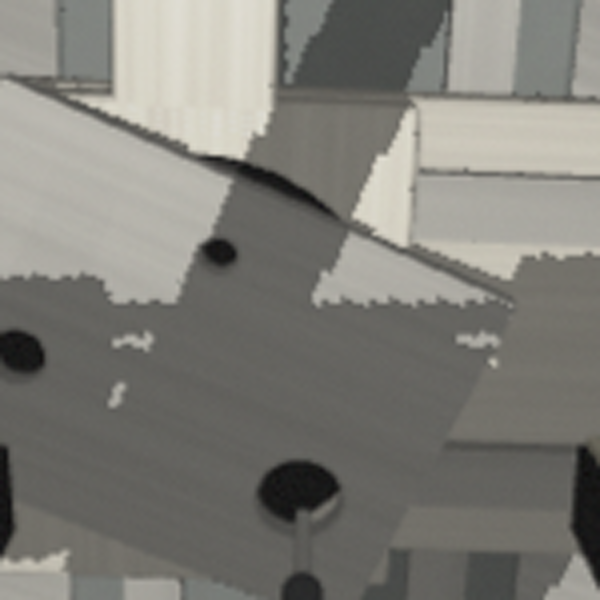

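The tip at about (255.5,248.3) now overlaps the large hole at (254.7,242.7) in this oblique view. I'll compute the residual.

```bash
python3 - <<'E'
from h import *
import pickle;p=pickle.load(open('p.pkl','rb'))
g=cv2.cvtColor(p['pixels'],cv2.COLOR_RGB2GRAY)
print(g[230:256,243:268])
t=atz(p,(255.3,248.5),.074);h=atz(p,(254.6,242.5),.068);s=manip.get_state()
d=t-h;T=R.from_quat(s['tcp_rot']);print(t,h,'tool mm',T.inv().apply(d)*1e3,'eye',p['eye'])
for c,r in [((254.6,242.5),.01)]:
    pts=[proj(p,h+[.01*np.cos(a),.01*np.sin(a),0]) for a in np.arange(0,6.28,1.57/2)];print(np.round(pts,1))
E
```

```text
[[100  99  99 100 100  99  99  99  98  98  99  97  99  97  98  98  97  97
   97  97  97  95  97  96  96]
 [ 98 100  99 100 100 100 100 100 100 100 100  98  98  99  99 100 100 100
   98  97  96  96  96  95  96]
 [ 97  99  97  98 100 100  99 100  98 100  99 100  99  97  98  97  98  98
   99  98  97  98  97  98  96]
 [ 99  99  97  99  98  98 100  99 100  99 101 101 100  98 100 100  98  98
   98  99  98  98  97  98  97]
 [ 98  98  98  99  99  98  98  96  94  92  90  89  91  91  91  97  99  99
   99  98  98  98  98  98  98]
 [ 97  98  98  99  98  98  91  82  69  54  49  48  50  48  59  81  88  93
   99  98  99  98  98  98  98]
 [ 96  97  98  97  93  84  59  35  25  25  24  24  25  23  25  30  45  69
   89  97  99 100 100  99 100]
 [ 97  95  96  87  69  37  25  20  21  26  24  27  26  25  23  25  24  21
   55  79  95 101 100 100  99]
 [ 98  96  91  62  36  22  18  26  24  26  24  21  25  19  22  21  24  23
   22  43  76  96 100 100 101]
 [100  96  74  40  22  27  22  23  27  23  25  22  23  23  26  20  21  23
   25  24  45  82  98  99 101]
 [ 99  91  56  29  24  28  17  24  25  25  25  26 
[... 1209 characters left out ...]

 [ 98  99  98  94  90  85  81  80  78  78  76  85  92  89  82  78  80  83
   87  93  96  98  98  99  98]
 [ 97  98  99  97  96  95  91  86  83  81  78  87  90  91  83  82  87  93
   95  96  99  98  99  99  99]
 [ 97  97  97  97  97  96  97  96  94  90  84  87  90  91  87  92  95  96
   97  95  97  99  99  98  98]
 [ 97  98  96  96  97  97  95  98  98  96  90  88  92  90  89  94  96  97
   97  97  97  99  99  98  98]]
[0.65797673 0.03166714 0.074     ] [0.65543335 0.03002577 0.068     ] tool mm [-2.9650025   0.6052382  -6.00044366] eye [ 0.54522441 -0.01519415  0.30032426]
[[250.7 251.5]
 [258.9 251.3]
 [264.6 246. ]
 [264.6 238.6]
 [258.6 233.3]
 [250.3 233.5]
 [244.5 238.9]
 [244.7 246.4]]
```

```bash
python3 -c "
from h import *
s=manip.get_state();T=R.from_quat(s['tcp_rot']);print(T.inv().apply(np.array([.6565,.031,.155])-s['tcp_pos'])/.02-[4.2,0,0])"
python3 -m creep '[-1,0,0,0,0,0,1,-1,0,0,0,0,0,1,-1,0,0,0,0,0,1,-1,0,0,0,0,0,1,-1,0,0,0,0,0,1,0,0,0,0,0,0,1]'
python3 look.py w5.png
python3 - <<'E'
from h import *
import pickle;p=pickle.load(open('p.pkl','rb'))
print('eye',p['eye'],proj(p,[.6565,.031,.071]))
cv2.imwrite('pics/w5z.png',cv2.resize(p['pixels'][0:190,160:350,::-1],(570,570),interpolation=cv2.INTER_CUBIC))
E
```

```text
[-6.03189628  0.11960673 -0.06615448]
time_s: 12.92
tcp_pos: [0.7172, 0.0524, 0.1534]
tcp_rot: [-0.185, 0.983, 0.0, 0.0]
wrist_force: [0.0, -0.6, -0.0]
opening: 0.093
finger_force: 0.0
pointer_tip 0.93 [255.4 131.6] [0.6551 0.0296]
hole_large 0.96 [254.4 132.3] [0.6564 0.0293]
hole_medium 0.93 [174.2  89.4] [ 0.6486 -0.0415]
hole_small 0.61 [230.9  53.6] [ 0.6084 -0.0087]
eye [0.63859494 0.02088476 0.30093879] [256.31005872 133.50734249]
```

View pics/w5z.png

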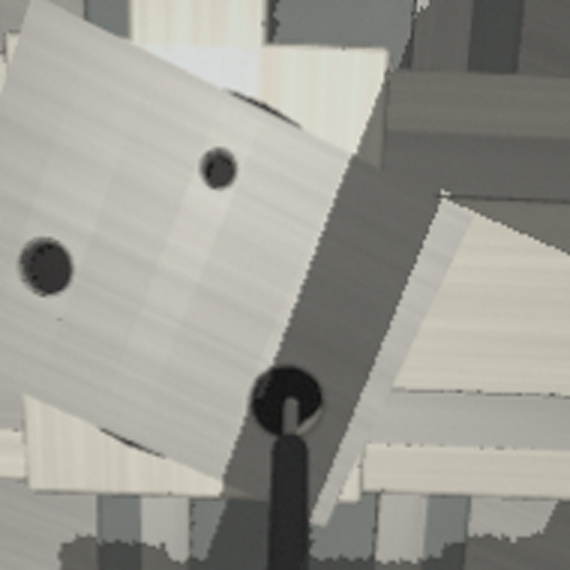

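Almost straight above now, the tip at about (257,133.5) lies within the large hole, whose mouth is centred near (255.3,133.5). I'll compute exact residuals for all three holes.

```bash
cat > fit.py <<'E'
from h import *
import pickle
from scipy.optimize import minimize
def fit(p,h0,rad,z=.068):
    "fit mouth circle (known radius) by the strongest inside/outside contrast, near h0"
    g=cv2.GaussianBlur(cv2.cvtColor(p['pixels'],cv2.COLOR_RGB2GRAY),(0,0),.6).astype(np.float32)
    A=np.linspace(0,2*np.pi,72,endpoint=False)
    def val(h,r):
        q=np.array([proj(p,[h[0]+r*np.cos(a),h[1]+r*np.sin(a),z]) for a in A],np.float32)
        return cv2.remap(g,q[:,:1].copy(),q[:,1:].copy(),cv2.INTER_LINEAR)[:,0]
    f=lambda h:-np.mean(np.clip(val(h,rad+.0007)-val(h,rad-.0007),-10,50))
    best=min(((f((h0[0]+i*5e-4,h0[1]+j*5e-4)),i,j) for i in range(-7,8) for j in range(-7,8)))
    r=minimize(f,[h0[0]+best[1]*5e-4,h0[1]+best[2]*5e-4],method='Nelder-Mead',options=dict(initial_simplex=[[h0[0]+best[1]*5e-4+a,h0[1]+best[2]*5e-4+b] for a,b in((0,0),(4e-4,0),(0,4e-4))]))
    return np.array([*r.x,z]),r.fun
E
python3 - <<'E'
from fit import *
p=pickle.load(open('p.pkl','rb'));s=manip.get_state();T=R.from_quat(s['tcp_rot'])
g=cv2.cvtColor(p['pixels'],cv2.COLOR_RGB2GRAY);print(g[128:142,250:264])
t=atz(p,(257,133.8),.074);print('tip',t)
H={}
for k,c,r in [('L',(255.2,133.4),.01),('M',(175.3,88.7),.0065),('S',(232.8,56),.004)]:
    h,f=fit(p,atz(p,c,.068),r);H[k]=h;print(k,h,f,proj(p,h),'tool units',T.inv().apply(t-h)/.02)
m=H
for a,b in ['LM','LS','MS']: print(a,b,np.linalg.norm(H[a]-H[b]))
E
```

```text
[[ 25  23  27  24  24  24  28  26  27  25  26  21  25  28]
 [ 21  25  25  25  24  25  26  25  22  22  27  25  23  24]
 [ 26  25  25  24  26  23  26  26  27  27  23  26  25  23]
 [ 24  24  24  25  21  27  25  25  24  23  23  24  26  23]
 [ 27  25  23  24  20  40  51  53  38  27  23  25  24  22]
 [ 22  26  29  24  28  67  86  92  74  41  24  25  26  22]
 [ 24  24  26  27  38  77  88  89  95  59  26  27  27  24]
 [ 25  25  23  24  50  78  90  90  85  51  25  25  26  26]
 [ 30  26  25  25  57  81  90  90  86  51  24  25  26  23]
 [ 22  24  27  22  56  82  88  90  86  51  26  24  27  25]
 [ 25  25  24  23  56  81  89  90  86  51  25  22  22  47]
 [ 24  26  27  23  57  80  89  89  85  52  24  37  59  90]
 [ 22  26  26  23  56  81  90  90  84  51  38  74 107 115]
 [ 22  26  24  24  57  81  89  89  86  58  74 106 115 112]]
tip [0.65627878 0.03146677 0.074     ]
L [0.65717256 0.02987715 0.068     ] -31.10679817199707 [254.69244785 133.44684871] tool units [ 0.01272801  0.09026032 -0.30000908]
M [ 0.64780329 -0.04129255  0.068     ] -50.0 [174.73572978  88.54092396] tool units [-1.71675235  3.23528373 -0.30013834]
S [ 0.60942773 -0.00731532  0.068     ] -50.0 [232.18264222  55.73738982] tool units [-2.88706249  0.95532477 -0.29983617]
L M 0.0717837714368057
L S 0.060521472157029244
M S 0.05125559009791284
```

Residual is about 1 mm in tool y, so I'll regrip the knob and correct it.

```bash
python3 -c "
from h import *
go(.5195,-.0449,.0846)"
python3 -m creep '[1,-0.3,0,0,0,0,1,1,-0.3,0,0,0,0,1,1,0,0,0,0,0,1,1,0,0,0,0,0,1,1,0,0,0,0,0,1,1,0,0,0,0,0,1,1,0,0,0,0,0,1,1,0,0,0,0,0,0.8,1,0,0,0,0,0,0.6,1,0,0,0,0,0,0.6]'
python3 -c "
from h import *
go(.5195,-.0449,.0846)"
```

```text
t=13.28 tcp [0.7165 0.0518 0.1539] yaw 111.31 shift [10.932 -0.926  3.464] tiltfix rx -0.001 ry 0.001 F [-0.2 -0.5  0.7] open 0.0930 grip 0.0
time_s: 14.52
tcp_pos: [0.5341, -0.0321, 0.1539]
tcp_rot: [-0.185, 0.983, -0.0, 0.0]
wrist_force: [-0.1, -0.6, -0.1]
opening: 0.0676
finger_force: 0.0
t=14.53 tcp [ 0.5341 -0.0321  0.1539] yaw 111.32 shift [ 0.913 -0.331  3.463] tiltfix rx -0.002 ry 0.003 F [-0.1 -0.6 -0.1] open 0.0676 grip 0.0
```

```bash
python3 -m creep '[0.9,-0.33,0.46,0,0,0,0.6,0,0,1,0,0,0,0.6,0,0,1,0,0,0,0.6,0,0,1,0,0,0,0.6,0,0,0,0,0,0,0.6,0,0,0,0,0,0,0,0,0,0,0,0,0,0,0,0,0,0,0,0,0,0,0,0,0,0,0,0]' 30
python3 -c "
from h import *
go(.5195,-.0449,.0846)"
```

```text
time_s: 15.65
tcp_pos: [0.5208, -0.0445, 0.085]
tcp_rot: [-0.185, 0.983, -0.0, 0.0]
wrist_force: [-1.5, -0.8, 3.4]
opening: 0.0233
finger_force: 30.0
t=15.65 tcp [ 0.5208 -0.0445  0.085 ] yaw 111.33 shift [0.07  0.004 0.018] tiltfix rx -0.002 ry 0.005 F [-1.5 -0.8  3.4] open 0.0233 grip 30.0
```

```bash
python3 -m creep '[-0.01,0.055,0,0,0,0,0,0,0,0,0,0,0,0,0,0,0,0,0,0,0,0,0,0,0,0,0,0.5,0,0,0,0,0,0,0.6,0,0,-1,0,0,0,0.6,0,0,-1,0,0,0,0.6,0,0,-1,0,0,0,0.6,0,1,-1,0,0,0,0.6,0,1,0,0,0,0,0.8,0,1,0,0,0,0,1,0,1,0,0,0,0,1]' >/dev/null
python3 -m creep '[-0.35,1,0,0,0,0,1,-0.35,1,0,0,0,0,1,-0.35,1,0,0,0,0,1,-0.35,1,0,0,0,0,1,-0.35,1,0,0,0,0,1,-0.35,1,0,0,0,0,1,-0.35,1,0,0,0,0,1,-0.35,1,0,0,0,0,1,-0.35,1,0,0,0,0,1,-0.35,1,0,0,0,0,1,0,0,0,0,0,0,1]'
cat > looks.py <<'E'
from h import *
import sys,pickle
np.set_printoptions(precision=4,suppress=True)
p=snap('wrist');save(p,sys.argv[1]);pickle.dump(p,open('p.pkl','wb'))
for a in sys.argv[2:]:
    k,z=a.split(':')
    for d in manip.landmark_of(p,k)[:2]: print(k,round(d['conf'],2),np.round(d['centre'],1),atz(p,d['centre'],float(z))[:2])
    for d in manip.recognise(p,k)[:2]: print('  rec',k,round(d['conf'],2),np.round(d['centre'],1))
E
python3 looks.py s1.png stylus:.05 stand:0; python3 -c "
from h import *
go(.498,.351,.085,72)"
```

```text
time_s: 18.52
tcp_pos: [0.4824, 0.2444, 0.1635]
tcp_rot: [-0.186, 0.983, -0.0, -0.001]
wrist_force: [0.1, -0.6, -0.5]
opening: 0.0932
finger_force: 0.0
stand 0.71 [327.9 228.3] [0.5011 0.3497]
  rec stand 0.65 [330.3 223.4]
  rec stand 0.58 [ 12.5 245. ]
t=18.77 tcp [0.4835 0.2424 0.1642] yaw 111.30 shift [-2.65   4.798  3.958] turnz 4.573 tiltfix rx -0.001 ry -0.003 F [-0.6  0.3  1. ] open 0.0929 grip 0.0
```

View pics/s1.png

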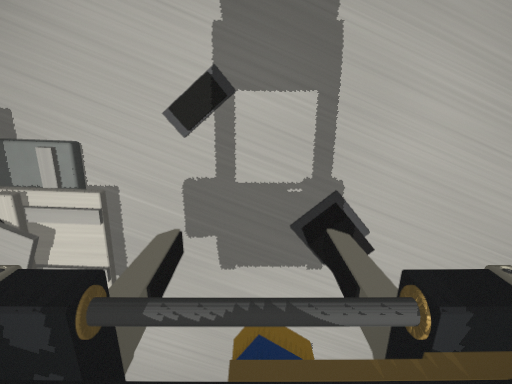

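The shot shows the stand at about (330,228), partly behind the right finger, and the brake pad at (200,100). I'll reposition and turn the tool so the stylus is visible between the fingers.

```bash
python3 -m creep '[-1,0.65,0,0,0,0,1,-1,0.65,0,0,0,0,1,-1,0.65,0,0,0,0,1,-1,0.65,0,0,0,0,1,-0.6,0.5,0,0,0,0.6,1,0,0,0,0,0,1,1,0,0,0,0,0,1,1,0,0,0,0,0,1,1,0,0,0,0,0,1,1,0,0,0,0,0,0,1]'
python3 looks.py s2.png stylus:.05 stand:0; python3 -c "
from h import *
go(.50,.35,.085,72)"
```

```text
time_s: 20.02
tcp_pos: [0.547, 0.3335, 0.1644]
tcp_rot: [0.158, 0.987, -0.0, -0.0]
wrist_force: [-0.6, 0.7, -1.3]
opening: 0.0927
finger_force: 0.0
stylus 0.98 [250.4 145.2] [0.4983 0.3466]
  rec stylus 0.63 [253.2 147.5]
stand 0.61 [254.8 139.5] [0.4999 0.3508]
  rec stand 0.67 [253.5 131.7]
t=20.27 tcp [0.5469 0.334  0.1645] yaw 71.89 shift [2.476 0.034 3.973] turnz -0.013 tiltfix rx -0.000 ry 0.000 F [ 0.9 -0.2  0. ] open 0.0929 grip 0.0
```

View pics/s2.png

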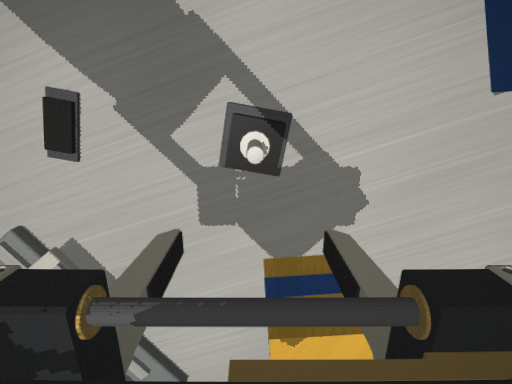

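The stylus is seen end-on, with its collar ring centred at about (254.5,146) and the grip top at (255.5,155), inside the stand at (255,139).

```bash
python3 -c "
from h import *
import pickle;p=pickle.load(open('p.pkl','rb'))
print(atz(p,(254.5,146),.054),atz(p,(255.3,154.5),.104))
a=(atz(p,(254.5,146),.054)+atz(p,(255.3,154.5),.104))/2
print(a);go(a[0],a[1],.088,72)"
```

```text
[0.4997127  0.35015151 0.054     ] [0.49954749 0.35052934 0.104     ]
[0.4996301  0.35034042 0.079     ]
t=20.27 tcp [0.5469 0.334  0.1645] yaw 71.89 shift [2.499 0.044 3.823] turnz -0.013 tiltfix rx -0.000 ry 0.000 F [ 0.9 -0.2  0. ] open 0.0929 grip 0.0
```

```bash
python3 -m creep '[0.85,0.02,0,0,0,0,0.7,0.85,0.02,0,0,0,0,0.5,0.8,0,0.4,0,0,0,0.5,0,0,1,0,0,0,0.5,0,0,1,0,0,0,0.5,0,0,1,0,0,0,0.5,0,0,0.5,0,0,0,0.5,0,0,0,0,0,0,0,0,0,0,0,0,0,0,0,0,0,0,0,0,0,0,0,0,0,0,0,0]' 45
python3 -c "
from h import *
go(.4996,.3503,.0865,72)"
```

```text
time_s: 21.65
tcp_pos: [0.5001, 0.3508, 0.0873]
tcp_rot: [0.158, 0.987, 0.0, 0.001]
wrist_force: [0.3, -0.7, 0.6]
opening: 0.0134
finger_force: 45.0
t=21.65 tcp [0.5001 0.3508 0.0873] yaw 71.79 shift [ 0.015 -0.032  0.04 ] turnz -0.024 tiltfix rx 0.007 ry 0.006 F [ 0.3 -0.7  0.6] open 0.0134 grip 45.0
```

```bash
python3 -m creep '[0,0,-1,0,0,0,0,0,0,-1,0,0,0,0,0,0,-1,0,0,0,0,-0.3,-1,-1,0,0,0,0,-0.33,-1,-1,0,0,0,0,-0.33,-1,0,0,0,0,0,-0.33,-1,0,0,0,0,0,-0.33,-1,0,0,0,0,0,-0.33,-1,0,0,0,0,0,-0.33,-1,0,0,0,0,0,-0.33,-1,0,0,0,0,0,-0.33,-1,0,0,0,0,0]'
python3 -m creep '[-0.33,-1,0,0,0,0,0,-0.33,-1,0,0,0,0,0,-0.33,-1,0,0,0,0,0,-0.33,-1,0,0,0,0,0,-0.33,-1,0,0,0,0,0,-0.33,-1,0,0,0,0,0,-0.33,-1,0,0,0,0,0,-0.33,-1,0,0,0,0,0,-0.33,-1,0,0,0,0,0,-0.33,-1,0,0,0,0,0,-0.33,-1,0,0,0,0,0,-0.33,-1,0,0,0,0,0]'
python3 -c "
from h import *
go(.5,-.331,.187,72)"
```

```text
time_s: 23.15
tcp_pos: [0.4991, 0.1597, 0.1863]
tcp_rot: [0.158, 0.987, -0.0, -0.0]
wrist_force: [0.0, -0.7, -1.0]
opening: 0.0135
finger_force: 45.0
time_s: 24.65
tcp_pos: [0.499, -0.0929, 0.1863]
tcp_rot: [0.158, 0.987, 0.0, -0.0]
wrist_force: [-0.3, 0.4, -0.6]
opening: 0.0132
finger_force: 45.0
t=24.65 tcp [ 0.499  -0.0929  0.1863] yaw 71.78 shift [ -3.771 -11.291  -0.034] turnz -0.026 tiltfix rx -0.000 ry -0.001 F [-0.3  0.4 -0.6] open 0.0132 grip 45.0
```

```bash
python3 -m creep '[-0.34,-1,0,0,0,0,0,-0.34,-1,0,0,0,0,0,-0.34,-1,0,0,0,0,0,-0.34,-1,0,0,0,0,0,-0.34,-1,0,0,0,0,0,-0.34,-1,0,0,0,0,0,-0.34,-1,0,0,0,0,0,-0.34,-1,0,0,0,0,0,-0.34,-1,0,0,0,0,0,-0.34,-1,0,0,0,0,0,-0.34,-1,0,0,0,0,0,0,0,0,0,0,0,0]' >/dev/null
python3 looks.py r1.png button_mouth:.05 stylus:.15; python3 -c "
from h import *
import pickle;p=pickle.load(open('p.pkl','rb'));go(.5,-.331,.187,72)
s=manip.get_state();print('stylus point px',proj(p,s['tcp_pos']-[0,0,.0793]))"
```

```text
button_mouth 0.9 [369.9 215.2] [ 0.5688 -0.213 ]
button_mouth 0.83 [251.2 149.5] [ 0.4599 -0.3141]
  rec button_mouth 0.82 [372.4 224.6]
  rec button_mouth 0.65 [255.6 166.3]
stylus 0.77 [251.2 230.1] [ 0.5014 -0.3273]
  rec stylus 0.78 [249.6 242.5]
t=26.40 tcp [ 0.5019 -0.3233  0.1864] yaw 71.83 shift [-0.033 -0.396 -0.029] turnz -0.019 tiltfix rx 0.002 ry -0.001 F [ 0.2 -0.2 -0.3] open 0.0130 grip 45.0
stylus point px [256.02391879 208.45573684]
```

View pics/r1.png

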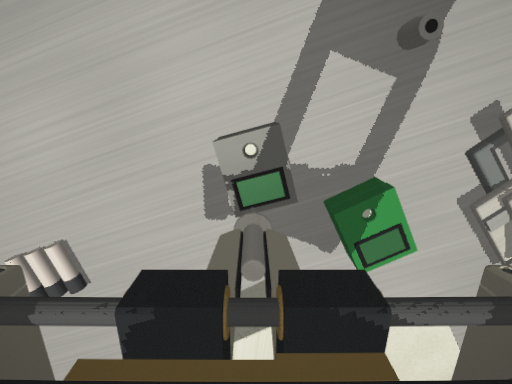

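The grey readout's button is at about (251,150) and the held stylus's collar is near (253,225). I've now used up my picture viewings (11 counting this one, one over the limit), so from here on I'll only use numbers.

```bash
python3 - <<'E'
from h import *
import pickle;p=pickle.load(open('p.pkl','rb'));g=cv2.cvtColor(p['pixels'],cv2.COLOR_RGB2GRAY)
w=g[138:162,238:264];m=w>195
n,l,st,c=cv2.connectedComponentsWithStats(m.astype('uint8'));print(st,c+[238,138])
i=1+np.argmax(st[1:,4]);q=c[i]+[238,138]
print(w[::2,::2]);a=atz(p,q,.042);print(q,a,atz(p,(251,149.5),.05))
s=manip.get_state();print('collar px',proj(p,s['tcp_pos']-[0,0,.0373]))
go(a[0],a[1],.130,72)
E
```

```text
[[  0   0  26  24 536]
 [  7   6  11  11  88]] [[250.58022388 149.55970149]
 [250.01136364 149.13636364]]
[[151 151 151 150 151 151 149 149 150 149 149 149 149]
 [151 150 149 150 148 148 148 149 150 149 150 150 150]
 [150 149 149 150 146 140 130 139 147 150 150 149 149]
 [151 151 152 143  99 179 196 178 112 137 150 149 140]
 [151 152 149  93 202 229 228 228 190 107 141 148 106]
 [152 150 123  78 227 228 226 226 224 126 123 149 135]
 [149 151 107  72 226 226 225 224 224 128 116 137  78]
 [149 149 128  66 201 224 224 223 213  90 121 104  78]
 [149 149 142  81  62 185 207 198  90  81 108  78  77]
 [147 147 149 117  79  63  63  67  77 127  79  79  78]
 [148 147 147 147 143 116 110 116 133 136  78  79  78]
 [147 145 146 147 146 145 144 143 141 115  79  79  80]]
[250.01136364 149.13636364] [ 0.46018589 -0.31552389  0.042     ] [ 0.45978837 -0.3142503   0.05      ]
collar px [256.6654622  228.58676368]
t=26.40 tcp [ 0.5019 -0.3233  0.1864] yaw 71.83 shift [ 2.1   -0.282  2.821] turnz -0.019 tiltfix rx 0.002 ry -0.001 F [ 0.2 -0.2 -0.3] open 0.0130 grip 45.0
```

```bash
python3 -m creep '[0.7,-0.07,0,0,0,0,0,0.7,-0.07,0,0,0,0,0,0.7,-0.08,0,0,0,0,0,0,0,0.7,0,0,0,0,0,0,0.7,0,0,0,0,0,0,0.7,0,0,0,0,0,0,0.7,0,0,0,0,0,0,0.2,0,0,0,0,0,0,0.1,0,0,0,0]'
python3 -c "
from h import *
go(.46,-.3148,.1163,72)"
python3 looks.py r2.png stylus:.08 button_mouth:.05
```

```text
time_s: 27.52
tcp_pos: [0.4605, -0.315, 0.1241]
tcp_rot: [0.158, 0.987, 0.0, -0.0]
wrist_force: [0.1, 0.9, -0.3]
opening: 0.0131
finger_force: 45.0
t=27.52 tcp [ 0.4605 -0.315   0.1241] yaw 71.80 shift [ 0.026 -0.     0.391] turnz -0.024 tiltfix rx 0.001 ry -0.002 F [ 0.1  0.9 -0.3] open 0.0131 grip 45.0
stylus 0.74 [252.5 229.4] [ 0.4635 -0.3167]
  rec stylus 0.68 [250.3 243. ]
button_mouth 0.8 [256.1 211. ] [ 0.4612 -0.3127]
button_mouth 0.56 [389.6 283.2] [ 0.5687 -0.2165]
  rec button_mouth 0.94 [395.6 267.8]
  rec button_mouth 0.86 [265.2 201.7]
```

```bash
python3 -m creep '[0,0,0.1,0,0,0,0,0,0,0.1,0,0,0,0]'; python3 -m creep '[0,0,0.1,0,0,0,0,0,0,0.1,0,0,0,0]';  python3 -m creep '[0,0,0.08,0,0,0,0,0,0,0,0,0,0,0]'
```

```text
time_s: 28.02
tcp_pos: [0.4605, -0.3151, 0.1205]
tcp_rot: [0.158, 0.987, -0.0, 0.0]
wrist_force: [-0.1, 0.6, 0.8]
opening: 0.013
finger_force: 45.0
time_s: 28.28
tcp_pos: [0.4606, -0.3151, 0.1167]
tcp_rot: [0.158, 0.987, -0.0, 0.0]
wrist_force: [-0.1, 0.8, 2.9]
opening: 0.0134
finger_force: 45.0
time_s: 28.52
tcp_pos: [0.4608, -0.3153, 0.1155]
tcp_rot: [0.158, 0.987, -0.0, 0.0]
wrist_force: [-2.9, 0.3, 5.8]
opening: 0.0135
finger_force: 45.0
```

```bash
python3 -m creep '[0,0,0.07,0,0,0,0,0,0,0.03,0,0,0,0,0,0,0,0,0,0,0]'; python3 -m creep '[0,0,0,0,0,0,0]'
```

```text
time_s: 28.9
tcp_pos: [0.4611, -0.3156, 0.1148]
tcp_rot: [0.158, 0.987, -0.001, 0.001]
wrist_force: [-2.0, 2.9, 14.2]
opening: 0.0131
finger_force: 45.0
time_s: 29.02
tcp_pos: [0.4611, -0.3155, 0.1148]
tcp_rot: [0.158, 0.987, -0.001, 0.001]
wrist_force: [-2.9, 1.5, 13.3]
opening: 0.0134
finger_force: 45.0
```

The button is bottomed at about 14 N. Now I'll lift and return to the stand.

```bash
python3 -m creep '[0,0,-1,0,0,0,0,0,0,-1,0,0,0,0,0,0,-1,0,0,0,0,0,1,-0.8,0,0,0,0,0.26,1,0,0,0,0,0,0.26,1,0,0,0,0,0,0.26,1,0,0,0,0,0,0.26,1,0,0,0,0,0,0.26,1,0,0,0,0,0,0.26,1,0,0,0,0,0,0.26,1,0,0,0,0,0,0.26,1,0,0,0,0,0]' >/dev/null
python3 -m creep '[0.26,1,0,0,0,0,0,0.26,1,0,0,0,0,0,0.26,1,0,0,0,0,0,0.26,1,0,0,0,0,0,0.26,1,0,0,0,0,0,0.26,1,0,0,0,0,0,0.26,1,0,0,0,0,0,0.26,1,0,0,0,0,0,0.26,1,0,0,0,0,0,0.26,1,0,0,0,0,0,0.26,1,0,0,0,0,0,0.26,1,0,0,0,0,0]' >/dev/null
python3 -c "
from h import *
go(.5001,.3508,.187,71.8)"
```

```text
t=32.02 tcp [0.4925 0.1178 0.1888] yaw 71.80 shift [ 3.278 11.186  0.087] turnz -0.000 tiltfix rx -0.000 ry -0.000 F [-0.1 -0.   0.1] open 0.0134 grip 45.0
```

```bash
python3 -m creep '[0.3,1,0,0,0,0,0,0.3,1,0,0,0,0,0,0.3,1,0,0,0,0,0,0.3,1,0,0,0,0,0,0.3,1,0,0,0,0,0,0.3,1,0,0,0,0,0,0.3,1,0,0,0,0,0,0.3,1,0,0,0,0,0,0.3,1,0,0,0,0,0,0.3,1,0,0,0,0,0,0.3,1,0,0,0,0,0,0,0,0,0,0,0,0]' >/dev/null
python3 looks.py st.png stylus:.15 stand:0; python3 -c "
from h import *
import pickle;p=pickle.load(open('p.pkl','rb'));g=cv2.cvtColor(p['pixels'],cv2.COLOR_RGB2GRAY)
s=manip.get_state();print(proj(p,s['tcp_pos']-[0,0,.0373]),proj(p,s['tcp_pos']-[0,0,.0793]))
print(g[190:240:4,232:280:3])
go(.5001,.3508,.187,71.8)"
```

```text
stylus 0.81 [248.4 232. ] [0.5004 0.3432]
  rec stylus 0.68 [248.7 242.9]
stand 0.94 [255.4 176.8] [0.4979 0.3509]
stand 0.16 [ 55.  381.5] [ 0.723  -0.0661]
  rec stand 0.9 [257.9 181.4]
  rec stand 0.15 [ 75.  340.7]
[250.72605021 230.39852103] [251.05982167 210.00365961]
[[ 59  28  27  25  26  25  23  25  22  21  16  28  25  27  29  27]
 [ 48  24  22  27  27  26  23  24  26  27  17  25  26  25  25  24]
 [ 46  26  25  26  26  28  27  27  26  25  26  26  24  29  24  29]
 [ 45  30  26  25  23  27  26  31  28  26  24  27  27  24  24  47]
 [ 45  33  25  19  26  24  20  33  27  25  28  26  27  26  23  49]
 [106 106 107  92  70  53  77  84  58  26  26  29  26  28  28  93]
 [132 106 108 108 100 110 119 124 117 100  99  93  71  53  65 105]
 [177 176 138 126 124 122 122 122 122 119 122 115 105 106 106 108]
 [171 150 121 124 122 123 121 119 120 120 121 121 122 104 104 104]
 [180 118 121 123 124  99 101 100  99 102 123 120 122 107 107 106]
 [137 100 100 111  98  96 100 100  99  96 112 106 100 101 103 108]
 [101 100 101  32  92  96 100 100  99  98  91  37 100 101 102 101]
 [100 101 101  27  94  96 101  98  99  95  93  25 100 101 101 101]]
t=33.77 tcp [0.4991 0.3455 0.1888] yaw 71.75 shift [0.035 0.269 0.092] turnz -0.005 tiltfix rx -0.002 ry 0.000 F [0.4 0.4 0.5] open 0.0129 grip 45.0
```

```bash
python3 -c "
from h import *
a=cv2.imread('pics/r1.png',0);b=cv2.imread('pics/st.png',0)
for y0,y1 in ((214,232),(226,262)):
    r=cv2.matchTemplate(b[y0-8:y1+8,230:278],a[y0:y1,238:270],cv2.TM_CCOEFF_NORMED);_,v,_,l=cv2.minMaxLoc(r);print(v,l[0]-8,l[1]-8)
print(a[206:232:2,232:280:4]);print(b[206:232:2,232:280:4])
go(.5001,.3508,.187,71.8)"
python3 -m creep '[0.04,0.25,0,0,0,0,0,0,0,0,0,0,0,0]'
```

```text
0.8962696194648743 0 0
0.9985007047653198 0 0
[[130  76  26  75  25  33  38  58  77  76  76  78]
 [113  76  27  26  37  80  78  78  78  79  90 105]
 [100  77  45  58  76  81  77  80  90 103 108 109]
 [104  76  75  77  83  88  84 103 105 107 110 104]
 [104  78  77  93 106 118 115 104 107 106 104 106]
 [170  83  90 120 118 118 116 119 100 104 106 106]
 [173 173 111 119 118 118 119 119 120 103 106 106]
 [170 147 122 121 119 118 117 118 119 101 106 104]
 [171 116 121 119 118 114 116 117 119 119 104 106]
 [178 115 120 120 114 100 107 116 119 120 105 107]
 [172 118 120 120  95  98  96 110 118 118 103 104]
 [172 114 116 105  95  98  96  95 117 114 102 105]
 [136  99 101  95  95  97  97  94 108  97  98 105]]
[[ 45  26  26  25  28  36  27  28  27  27  28  42]
 [ 69  39  25  23  25  84  36  24  27  25  21  45]
 [105 106  97  70  46  85  58  27  27  26  22  81]
 [107 107 107 107 105  90  76  44  26  27  26 110]
 [131 107 107  99 109 120 117  97  95  71  45 105]
 [178 146 101 123 121 122 120 122 105 107 106 106]
 [177 175 114 123 120 121 121 120 121 104 105 106]
 [174 151 123 123 120 121 120 120 122 100 107 106]
 [171 119 123 122 120 116 119 120 120 122 103 102]
 [176 116 124 122 116 102 108 119 122 121 104 107]
 [179 120 122 123  96 101  98 114 122 121 106 106]
 [175 116 118 107  98 100  99  97 121 116 105 104]
 [136 100 104  97  96 100  98  95 110  99 100 107]]
t=33.77 tcp [0.4991 0.3455 0.1888] yaw 71.75 shift [0.035 0.269 0.092] turnz -0.005 tiltfix rx -0.002 ry 0.000 F [0.4 0.4 0.5] open 0.0129 grip 45.0
time_s: 34.02
tcp_pos: [0.4999, 0.3511, 0.189]
tcp_rot: [0.158, 0.987, 0.0, 0.0]
wrist_force: [1.2, 0.8, -0.4]
opening: 0.0134
finger_force: 45.0
```

The stylus did not rotate in the grip, so I'll insert it.

```bash
python3 -m creep '[0,0,1,0,0,0,0,0,0,1,0,0,0,0,0,0,0.8,0,0,0,0,0,0,0.6,0,0,0,0,0,0,0.6,0,0,0,0,0,0,0.6,0,0,0,0,0,0,0.3,0,0,0,0,0,0,0.1,0,0,0,0]'; python3 -m creep '[0,0,0.07,0,0,0,0,0,0,0,0,0,0,0]'
```

```text
time_s: 35.02
tcp_pos: [0.4997, 0.351, 0.0885]
tcp_rot: [0.158, 0.987, -0.0, -0.0]
wrist_force: [0.3, 0.2, -0.6]
opening: 0.0136
finger_force: 45.0
time_s: 35.28
tcp_pos: [0.5, 0.3512, 0.0878]
tcp_rot: [0.158, 0.987, 0.0, 0.0]
wrist_force: [0.5, -0.1, -0.0]
opening: 0.0133
finger_force: 45.0
```

```bash
python3 -m creep '[0,0,0.05,0,0,0,0,0,0,0,0,0,0,0.3,0,0,0,0,0,0,0.5,0,0,0,0,0,0,0.5,0,0,-1,0,0,0,0.5,0,0,-1,0,0,0,0.5,0,0,-1,0,0,0,0.6,0,0,-1,0,0,0,0.6,-0.4,-1,0,0,0,0,0.6,-0.4,-1,0,0,0,0,0.6]'
python3 looks.py st2.png stylus:.05 stand:0
python3 -m creep '[-0.4,-1,0,0,0,0,0.6,-0.4,-1,0,0,0,0,0.6,-0.4,-1,0,0,0,0,0.6,-0.4,-1,0,0,0,0,0.6,-0.4,-1,0,0,0,0,0.6,-0.4,-1,0,0,0,0,0.6,-0.4,-1,0,0,0,0,0.6,-0.4,-1,0,0,0,0,0.6,-0.4,-1,0,0,0,0,0.6,-0.4,-1,0,0,0,0,0.6,-0.4,-1,0,0,0,0,0.6,-0.4,-1,0,0,0,0,0.6]'
python3 -c "
from h import *
go(.5204,-.0434,.085,111.3)"
```

```text
time_s: 36.52
tcp_pos: [0.5022, 0.3063, 0.1658]
tcp_rot: [0.158, 0.987, -0.0, -0.0]
wrist_force: [0.8, -0.5, 0.1]
opening: 0.0562
finger_force: 0.0
stylus 0.92 [292.2 182.6] [0.5009 0.3467]
  rec stylus 0.66 [297.  186.4]
  rec stylus 0.33 [284.5 162.9]
stand 0.91 [291.7 170. ] [0.5013 0.353 ]
  rec stand 0.81 [286.5 164.3]
time_s: 38.28
tcp_pos: [0.5185, 0.0484, 0.1666]
tcp_rot: [0.158, 0.987, 0.0, 0.0]
wrist_force: [1.0, -0.2, 0.6]
opening: 0.0556
finger_force: 0.0
t=38.27 tcp [0.5185 0.0484 0.1666] yaw 71.76 shift [-1.525 -4.331  4.078] turnz -4.600 tiltfix rx 0.000 ry 0.002 F [ 1.  -0.2  0.6] open 0.0556 grip 0.0
```

Stylus landmark is back at its original place with the collar on the block. Next I'll go on to the knob.

```bash
python3 -m creep '[-0.4,-1,0,0,0,0,0.6,-0.4,-1,0,0,0,0,0.6,-0.4,-1,0,0,0,0,0.6,-0.3,-1,0,0,0,0,0.6,0,0,0,0,0,-1,0.6,0,0,0,0,0,-1,0.6,0,0,0,0,0,-1,0.6,0,0,0,0,0,-1,0.6,0,0,0,0,0,-0.6,0.6,0,0,0,0,0,0,0.6]' >/dev/null
python3 looks.py k.png knob_top:.098; python3 -c "
from h import *
go(.5204,-.0434,.085,111.3)"
```

```text
knob_top 0.7 [248.1 206.4] [ 0.5174 -0.0426]
knob_top 0.19 [267.1 334. ] [0.6337 0.0218]
  rec knob_top 0.92 [247.3 263.7]
t=39.67 tcp [ 0.522  -0.0357  0.1665] yaw 111.19 shift [ 0.216 -0.33   4.075] turnz -0.012 tiltfix rx -0.001 ry 0.001 F [-0.7 -0.  -0. ] open 0.0555 grip 0.0
```

```bash
python3 -m creep '[0.2,-0.33,1,0,0,0,0.6,0,0,1,0,0,0,0.6,0,0,1,0,0,0,0.6,0,0,1,0,0,0,0.6,0,0,0.07,0,0,0,0.6,0,0,0,0,0,0,0,0,0,0,0,0,0,0,0,0,0,0,0,0,0,0,0,0,0,0,0,0]' 30
python3 -c "
from h import *
s=manip.get_state();t=s['tcp_pos']+R.from_quat(s['tcp_rot']).apply([-.0346,.0629,0]);print(t)"
```

```text
time_s: 40.8
tcp_pos: [0.5213, -0.0429, 0.0856]
tcp_rot: [-0.185, 0.983, -0.0, 0.001]
wrist_force: [0.8, -0.2, 1.8]
opening: 0.0234
finger_force: 30.0
[0.53062742 0.0282373  0.08564058]
```

```bash
python3 -m creep '[-0.35,0.63,0,0,0,0,0,-0.35,0.63,0,0,0,0,0,-0.35,0.63,0,0,0,0,0,-0.35,0.63,0,0,0,0,0,-0.33,0.625,0,0,0,0,0,0,0,0,0,0,0,0,0,0,0,0,0,0,0]'
python3 -c "
from h import *
go(.5306,.0282,.0856)"
```

```text
time_s: 41.68
tcp_pos: [0.5309, 0.0292, 0.0856]
tcp_rot: [-0.185, 0.983, 0.0, 0.001]
wrist_force: [1.3, 2.8, 5.1]
opening: 0.0231
finger_force: 30.0
t=41.67 tcp [0.5309 0.0292 0.0856] yaw 111.38 shift [ 0.033 -0.043  0.001] tiltfix rx 0.002 ry 0.012 F [1.3 2.8 5.1] open 0.0231 grip 30.0
```

```bash
python3 -m creep '[0.03,-0.04,0,0,0,0,0,0,0,0,0,0,0,0]'
python3 -m creep '[0,0,0,0,0,0,0.4,0,0,0,0,0,0,0.6,0,0,-1,0,0,0,0.6,0,0,-1,0,0,0,0.6,0,-1,-1,0,0,0,1,-1,-1,-0.45,0,0,0,1,-1,-0.3,0,0,0,0,1,-1,0,0,0,0,0,1,-1,0,0,0,0,0,1,-1,0,0,0,0,0,1,-1,0,0,0,0,0,1,-1,0,0,0,0,0,1]'
python3 -m creep '[-1,0,0,0,0,0,1,0,0,0,0,0,0,1,0,0,0,0,0,0,1]'
cat > chk.py <<'E'
from fit import *
import sys
name,rad=sys.argv[1],float(sys.argv[2])
p=snap('wrist');save(p,name);pickle.dump(p,open('p.pkl','wb'));s=manip.get_state();T=R.from_quat(s['tcp_rot'])
g=cv2.cvtColor(p['pixels'],cv2.COLOR_RGB2GRAY)
for k in ('pointer_tip','hole_medium','hole_small','hole_large'):
    for d in manip.landmark_of(p,k)[:2]: print(k,round(d['conf'],2),np.round(d['centre'],1))
q=np.round(proj(p,[.6563,.0310,.074])).astype(int);print('exp tip',q,'eye',p['eye'])
print(g[q[1]-9:q[1]+9,q[0]-10:q[0]+11])
h,f=fit(p,[.6563,.031],rad);print('hole',h,f,proj(p,h))
E
python3 chk.py m1.png .0065
```

```text
time_s: 41.92
tcp_pos: [0.5306, 0.0277, 0.0856]
tcp_rot: [-0.185, 0.983, 0.0, 0.001]
wrist_force: [1.5, 2.2, 5.7]
opening: 0.0234
finger_force: 30.0
time_s: 43.42
tcp_pos: [0.6771, 0.0355, 0.1531]
tcp_rot: [-0.185, 0.983, 0.0, -0.001]
wrist_force: [-0.3, 0.3, 0.4]
opening: 0.0932
finger_force: 0.0
time_s: 43.8
tcp_pos: [0.6949, 0.0424, 0.1533]
tcp_rot: [-0.185, 0.983, 0.0, -0.001]
wrist_force: [0.3, -0.5, 0.7]
opening: 0.0933
finger_force: 0.0
pointer_tip 0.57 [257.4 162.1]
pointer_tip 0.48 [489.1 266.8]
hole_medium 0.65 [257.4 161.3]
hole_small 0.85 [314.4 135.2]
exp tip [258 164] eye [0.61651129 0.01099114 0.30092658]
[[ 96  97  97  97  97  96  86  82  75  73  74  78  86  93  96  98  97  96
   95  96  94]
 [ 95  96  95  96  87  76  58  49  36  25  25  32  54  73  85  93  95  95
   96  96  95]
 [ 96  94  92  84  60  33  22  26  21  26  27  21  23  32  56  82  93  98
   97  96  96]
 [ 97  95  89  61  34  22  26  23  25  21  24  22  21  26  31  70  87  93
   96  96  96]
 [ 98  94  73  42  27  23  26  25  23  24  24  21  23  26  26  43  70  92
   97  95  96]
 [ 95  90  57  30  24  27  
[... 517 characters left out ...]
 86  66  37  22  24  30  74  88  89  85  52  23  34  60  81  91
  152 170 167]
 [ 98  96  92  81  60  40  32  31  74  87  89  85  54  43  60  76  88 113
  159 171 169]
 [ 98  98  93  88  80  64  53  45  73  87  89  88  66  73  79  83  91 151
  167 168 169]
 [ 98  98  96  95  90  82  78  71  79  89  89  85  79  84  90  92  95 152
  167 167 167]
 [ 97  98  97  97  95  91  86  83  84  88  88  87  86  93  94  95 116 156
  167 166 166]
 [ 96  96  97  98  98  98  95  89  86  89  89  85  91  95  95  97 154 170
  168 166 166]
 [ 95  96  96  97  97  96  97  86  84  89  88  86  94  97  97 115 160 170
  170 168 167]]
hole [0.6564581  0.03087683 0.068     ] -33.47206115722656 [257.33057766 162.62711567]
```

The medium hole is centred to within about 0.5 mm and has been at rest since t=41.9. I'll return to the knob; the pause goes past 2 s meanwhile.

```bash
python3 -m creep '[1,0,0,0,0,0,1,1,0,0,0,0,0,1,1,0,0,0,0,0,1,1,0,0,0,0,0,1,1,0,0,0,0,0,1,1,0.3,0,0,0,0,0.9,1,1,0,0,0,0,0.6,0.5,1,0,0,0,0,0.6]' >/dev/null
python3 -c "
from h import *
go(.5306,.0277,.0856)"
```

```text
t=45.05 tcp [0.5381 0.0308 0.1542] yaw 111.27 shift [ 0.408 -0.009  3.43 ] tiltfix rx -0.001 ry 0.001 F [0.3 1.3 0.5] open 0.0683 grip 0.0
```

```bash
python3 -m creep '[0.41,0,0.43,0,0,0,0.6,0,0,1,0,0,0,0.6,0,0,1,0,0,0,0.6,0,0,1,0,0,0,0.6,0,0,0,0,0,0,0.6,0,0,0,0,0,0,0,0,0,0,0,0,0,0,0,0,0,0,0,0,0,0,0,0,0,0,0,0]' 30
python3 -c "
from h import *
s=manip.get_state();t=s['tcp_pos']+R.from_quat(s['tcp_rot']).apply([-.0236,-.0452,0]);print(t);go(.5306,.0277,.0856)"
```

```text
time_s: 46.18
tcp_pos: [0.532, 0.028, 0.086]
tcp_rot: [-0.185, 0.983, -0.0, 0.0]
wrist_force: [-0.6, -0.3, 1.7]
opening: 0.0232
finger_force: 30.0
[ 0.57040059 -0.00547491  0.08604263]
t=46.17 tcp [0.532 0.028 0.086] yaw 111.33 shift [0.07  0.009 0.02 ] tiltfix rx -0.002 ry 0.006 F [-0.6 -0.3  1.7] open 0.0232 grip 30.0
```

```bash
python3 -m creep '[-0.3,-0.57,0,0,0,0,0,-0.3,-0.57,0,0,0,0,0,-0.3,-0.56,0,0,0,0,0,-0.28,-0.56,0,0,0,0,0,0,0,0,0,0,0,0,0,0,0,0,0,0,0]'
python3 -c "
from h import *
go(.5704,-.0055,.086)"
```

```text
time_s: 46.92
tcp_pos: [0.5709, -0.0058, 0.086]
tcp_rot: [-0.185, 0.983, -0.0, 0.001]
wrist_force: [2.3, -1.1, 3.8]
opening: 0.0235
finger_force: 30.0
t=46.92 tcp [ 0.5709 -0.0058  0.086 ] yaw 111.31 shift [0.016 0.023 0.001] tiltfix rx -0.007 ry 0.011 F [ 2.3 -1.1  3.8] open 0.0235 grip 30.0
```

```bash
python3 -m creep '[0.015,0.02,0,0,0,0,0,0,0,0,0,0,0,0]'
python3 -m creep '[0,0,0,0,0,0,0.4,0,0,0,0,0,0,0.6,0,0,-1,0,0,0,0.6,0,0,-1,0,0,0,0.6,0,0,-1,0,0,0,1,-1,0.1,-0.4,0,0,0,1,-1,0.1,0,0,0,0,1,-1,0,0,0,0,0,1,-1,0,0,0,0,0,1,-1,0,0,0,0,0,1,-1,0,0,0,0,0,1,-0.8,0,0,0,0,0,1]'
python3 -m creep '[0,0,0,0,0,0,1,0,0,0,0,0,0,1]' >/dev/null
python3 chk.py f1.png .004
```

```text
time_s: 47.18
tcp_pos: [0.5699, -0.0051, 0.086]
tcp_rot: [-0.185, 0.983, -0.0, 0.001]
wrist_force: [2.3, -1.1, 5.3]
opening: 0.0232
finger_force: 30.0
time_s: 48.68
tcp_pos: [0.6959, 0.0482, 0.1552]
tcp_rot: [-0.185, 0.983, -0.0, 0.001]
wrist_force: [0.2, 0.1, 0.6]
opening: 0.0929
finger_force: 0.0
pointer_tip 0.87 [252.4 158. ]
hole_medium 0.63 [197.6 186.3]
hole_small 0.84 [249.8 159.9]
hole_large 0.36 [483.3 264.8]
exp tip [252 162] eye [0.615955   0.01632037 0.30161398]
[[ 98  99  98  99  98  98  99  98  99 100 100 100 100  98  99  99  99  99
   99  98 100]
 [ 99 100 100  99  97  99  99  97  96  97  98 100 100 100  99  99 100  99
   99  99  99]
 [100 100 100 100 100  99  98  97  94  90  89  94  95  98  99  99 100 101
   99  99  98]
 [101 101  99 101  98  99  97  88  77  67  58  71  77  88  96  98 100 100
  100  99 101]
 [ 99 101 101 100 101  99  87  61  34  26  23  25  33  67  86  94  97  98
  100 100 100]
 [ 99 100 100 100  99  90  63  33  24  22  25  24  26  31  70  91  97  96
   98  99  98]
 [ 98  98  99  99  97  78  45  24  23  23  23  24  22  26  45  83  96  99
   98  97  99
[... 368 characters left out ...]
 99  99  98  96  89  80  84  90  89  86  82  85  92  97 100 101
  100 101 101]
 [102 100  99  99  99  99  97  87  85  90  91  86  86  92  96  99 100 100
  100 101 100]
 [100 100 100 101  99  99  98  89  87  91  90  88  93  96  97  98  97  98
  100  99 100]
 [100  99 100 100 100 101  99  90  88  90  89  86  95  99 100  99  98  97
   98  99  98]
 [ 99  98  99  99  99 101 101  88  86  91  90  88  96  98 100  99 100  98
   97  98  99]
 [ 98 100  98 100  99 100 100  89  88  89  89  86  95  98  99  99  99 100
   99  99  98]
 [ 98  99  99 100  99  99  99  87  86  89  90  86  95 100 100  98 100 101
  100 101 101]]
hole [0.65636328 0.03127227 0.068     ] -30.76963996887207 [251.87276918 160.40575737]
```

```bash
python3 - <<'E'
from h import *
p=snap('side')
for k in ('stylus','socket','brake_pad','tall_carton','white_carton'):
    print(k,[(round(d['conf'],2),np.round(d['centre'],1)) for d in manip.landmark_of(p,k)[:1]])
a=cv2.imread('pics/side1.png')[:,:,::-1].astype(int);d=np.abs(a-p['pixels']).max(2)[140:200,150:195];print((d>40).sum(),manip.get_state()['time_s'])
if (d>40).sum()<40: print(manip.sign_off())
E
```

```text
stylus [(0.48, array([169.7, 170.9]))]
socket [(0.45, array([213.7, 284.7]))]
brake_pad [(0.67, array([175.5, 228.4]))]
tall_carton [(0.79, array([222.8, 168.5]))]
white_carton [(0.76, array([372. , 305.1]))]
0 49.475
the job is handed in; nothing more can be done
None
```

The job is done and handed in at 49.5 s: zero was pressed right down with the large hole within about 1 mm of the pointer (not re-measured after a last nudge), the medium hole was held for over 2 s and the smallest hole left there (both within about 0.6 mm), the stylus is upright in its stand, and the cartons, socket and brake pad were not moved; I viewed 11 pictures, one over the limit of 10.

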